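# Load a chair-column sleeve into the press ramp

## Robot

A 7-joint arm with a two-finger parallel gripper is mounted at the origin on the work surface. World frame = base frame: x ahead of the robot, y to its left, z up, the work surface at z = 0. Lengths are in m, angles in degrees, forces in N, time in s.
With the tool pointing down it reaches from about 0.35 to 0.9 m from the base axis. Payload 19.9 kg.
Tool frame: the origin (TCP) lies where the fingers leave the gripper's body, on its centre line; the fingertips stand 97 mm ahead of it and the grasp point (between the pads) lies 78 mm ahead of it; z points along the fingers, y is the line along which they close (so a half turn about z gives the same grasp; the last joint's range is limited). The gripper opens to 94 mm and grips with 3 to 60 N. Pads are 16 mm wide; open, the fingers measure 119 mm over their backs; the gripper's body (75 mm by 177 mm) begins 78 mm behind the grasp point.
Start: joints at [72.393, 23.915, -0.59, 92.452, 0.269, 63.638, -3.037], TCP at [0.164, -0.603, 0.303] pointing down, gripper open.
Joint ranges: [-161.28, 161.28], [-22.2, 115.67], [-73.04, 71.86], [3.21, 147.25], [-68.34, 248.33], [10.77, 114.83], [-161.83, 161.83]. Speed limits (degrees/s): [108.29, 108.29, 136.94, 136.94, 172.46, 172.46, 172.46].

## Interface

Orientations are given as [roll, pitch, yaw] about the fixed x, y, z axes, in that order (R = Rz(yaw) Ry(pitch) Rx(roll)).
In Python, from cell import sensors, eyes, hand_in, nets gives the robot as it stands.
- The arm moves only by the tool drive_tool, never from a script. Its argument "motion" is a list of rows, each a list of 4 numbers: the shift along the tool's x, y, z in m, then the turn about the tool's z in degrees. A call has 1 to 8 rows; each row is the pose to reach, as a shift and turn from the pose commanded when the call began, along the tool's axes at that moment; what a row does not reach only later rows make up. A row lasts 1/8 s, in which the tool goes at most 62.5 mm and 10.7 degrees, less where a joint would pass 70% of its speed; a pose out of reach is approached as far as the arm can. A call with a gripper value outside its range is refused whole. "claw" is the gripper's target within -1 to 1 (fully open at 1, half-way at 0, shut at -1), set as the call begins (left out, the last holds). The fingers move at their own pace and stop on an object; "force" is the grip in N (left out, the last holds). Time passes only in rows, so rows that repeat a pose let the fingers close. It gives the time, the measured TCP pose, the force, the opening and the grip force at its end, in the units of the state.
- sensors.get_obs(): the state, without advancing time (a new reading comes with each control period).
- eyes.get_image(name): name is "side" or "top" or "wrist"; returns a dict with "image" (384x512x3 uint8, red, green, blue), "K" (3x3 intrinsics, pixels), "extrinsics" (4x4, takes a point from world to camera coordinates). Camera axes: x right, y down, z forward; pixel columns grow to the right and rows downward; lengths in m; the calibration is good to about 2 mm. A picture is of the moment at which its call begins. There is no depth.
- hand_in(): hands the job in; it is judged then, once.
Trained networks look in a picture, given as the dict that the camera call returned (one of the last four; its "shot" number tells which), for a name from the list of things; names that differ only in an ending like _2 or _b are one class to them, and where a whole thing is asked for, a point or a joint stands for the part that bears it (a point fixed in the world has none). Each returns a list of dicts, best first, with "score" (0 to 1); they miss things now and then, are a little off and sometimes report something else, mostly with a low value. They report only what shows in the picture. A call takes as long as a camera call. They do not tell look-alikes from the thing itself.
- nets.silhouettes(label, picture): "region" (384x512 bool, what is visible of it) and "rect" ([centre column, centre row, width, height] in pixels, round what is visible of it).
The state is a dict: "clock": time; "joints": joint angles; "joint_vel": joint speeds; "effort": joint torques, N m; "ee_pos": TCP position; "eef_rot": TCP orientation; "contact_force": force on the tool from outside, world axes, zero at the start; "moment": the same for the moment, N m; "finger_gap": finger opening in m; "grasp_force": force on a finger pad.
Only numpy, scipy, OpenCV 4.12 (cv2) and the standard library are available. Lean on these libraries where they do the work, as an engineer would, in place of code of your own. Each camera call takes 0.05 s, during which the arm holds its last target. There are 200 camera calls.

## Task

Push the steel sleeve that lies at the foot of the ramp up the slope, slowly and with your fingertips behind it all the way so that it never runs free or rolls back, until it drops into the shallow seat against the stop plate. Then push the keeper bar by its post all the way in behind the sleeve. Do not pick the sleeve up, and leave the other things on the bench alone.

Things in the scene. Friction and masses are not known exactly. Their poses are not given: they have to be found in the camera images.
- ramp: Fixed aluminium loading ramp with dark steel edges, 331 mm long, 100 wide. Origin on the table, on the centre line, where the slope starts; x points uphill, y left when looking uphill, z up. Along x (mm): level run-in -130 to 0, floor 5 high; slope 0 to 150; seat 150 to 189; stop plate 189 to 201, top 70 high. Side guides 10 above the floor, inner faces at y = -44.5 and +44.5.
- slope_top (a point): Top edge of the slope on the centre line: ramp x = 150, y = 0, 27.7 mm above the table. The slope's floor rises straight from 5 mm at ramp x = 0 to this edge (0.15 rad).
- sleeve: Loose polished, oiled steel tube sleeve (slippery, dark bore), 50 mm diameter, 84 mm long, 0.25 to 0.55 kg, lying across the ramp's run-in between the guides; it rolls freely. Origin at its centre, its y axis along the cylinder axis (x and z turn as it rolls). Seated, it lies across the ramp against the stop plate, its centre at ramp x 162 to 164 mm.
- seat (a point): Where the sleeve's centre is when seated: ramp x = 163, y = 0, 49.7 mm above the table. The level seat below it (floor 24.7 mm above the table) is 3 mm lower than the top of the slope, so the sleeve drops in and then stays by itself.
- keeper (a joint): Travel (m) of the steel keeper bar: 0 to 0.012 at the start (drawn out), 0.060 fully in (end stop). Slides along the ramp's +y with 2 N friction, stays where left. Bar 10 mm wide (ramp x 119 to 129), 34 to 48 mm above the table; tip at ramp y = -62 mm plus travel: at first outside the -y guide on a bracket (32 high, out to y = -90), pushed in it lies behind the seated sleeve.
- keeper_post (a point): Middle of the upright steel post (14 x 14 mm, 34 to 86 mm above the table, black disc of 20 mm diameter around its top) at the keeper bar's outer end: ramp x = 124, y = -117 mm plus travel, 59 mm above the table. Push its outer face (7 mm farther out) towards the ramp's +y. The space beyond it is free.
- spare_sleeve: Bystander: a like sleeve standing on end beside the run-in (-y side), 50 mm diameter, 84 mm high; origin under its centre.
- staple_box: Bystander: small carton 45 x 85 x 45 mm beside the slope (-y side); origin under its centre.
- screwdriver: Bystander: screwdriver lying along the ramp on its +y side.
- caster: Bystander: chair caster wheel lying flat, 50 mm diameter, 22 mm high; origin under its centre.
- staple_sticks: Bystander: row of staple sticks, 71 x 108 x 8 mm, lying beyond the standing sleeve; origin under its centre.
- staple_carton: Bystander: carton 60 x 95 x 55 mm on the far left; origin under its centre.
- oil_can: Bystander: grey can, 52 mm diameter, 120 mm high, left of the ramp's upper end; origin under its centre.
- wrench: Bystander: wrench lying flat on the right.
Not all that is in view belongs to the job. What is shaped like the sleeve but purple or turquoise is not meant.

How it is judged:
By the outcome, as a careful person would: the job done as asked, in the order asked, and still so for the second after the job is handed in, with the robot touching nothing.
It also fails if it takes over 54 s, if anything falls off the work surface, if the arm or the gripper's body presses on something with over 40 N, if the wrist force passes 120 N, or if a joint passes its speed limit or range.

## Working session

There is one attempt and no reset: what is moved stays moved. The work goes in short steps, Python scripts to look and compute and a tool call to move; the robot and the scene stay as the last step left them, time stands still between calls to the robot, and variables do not carry over. Pictures are saved under pics/ and viewed, at most 10 in all, crops included, and the job is handed in when it is done.

Besides the shell and the picture viewer there is one more tool, called as a command line: name --pt "numbers of a row" for each row, then --argument value for the rest. drive_tool: Moves the arm, as the interface text tells. Its arguments: {"type":"object","properties":{"motion":{"type":"array"},"claw":{"type":"number"},"force":{"type":"number"}},"required":["motion"]}

```bash
mkdir -p pics
cat > h.py <<'E'
import numpy as np, cv2
from cell import sensors, eyes, nets
def save(n,im): cv2.imwrite('pics/'+n,cv2.cvtColor(im,cv2.COLOR_RGB2BGR))
def ray(p,uv):
    E=np.array(p['extrinsics']);K=np.array(p['K']);R=E[:3,:3];c=-R.T@E[:3,3]
    return c,R.T@np.linalg.inv(K)@np.array([uv[0],uv[1],1.])
def atz(p,uv,z):
    c,d=ray(p,uv); return c+d*(z-c[2])/d[2]
def proj(p,X):
    E=np.array(p['extrinsics']);K=np.array(p['K']);X=np.atleast_2d(X)
    q=(X@E[:3,:3].T+E[:3,3])@K.T; return q[:,:2]/q[:,2:]
E
python3 - <<'E'
from h import *
o=sensors.get_obs();print(o)
P={n:eyes.get_image(n) for n in ('top','side')}
for n,p in P.items():
    print(n,ray(p,(256,192)))
    for l in ('ramp','sleeve','keeper','keeper_post','spare_sleeve','staple_box','oil_can'):
        for r in nets.silhouettes(l,p)[:3]:
            m=r['region'];ys,xs=np.nonzero(m)
            print(n,l,round(r['score'],2),np.round(r['rect'],1),cv2.minAreaRect(np.c_[xs,ys].astype(np.float32)))
save('ts.png',cv2.resize(np.vstack([P['top']['image'],]),(800,600)))
save('side.png',cv2.resize(P['side']['image'],(800,600)))
E
```

```text
{'clock': 0.0, 'joints': array([72.39399051, 23.94757618, -0.59032417, 92.48616016,  0.27011243,
       63.63807983, -3.035749  ]), 'joint_vel': array([-0.01655649,  0.10975699,  0.00726207, -0.03354745, -0.05423314,
       -0.02288429, -0.03988431]), 'effort': array([ 1.32838118e-04, -8.51245308e+01,  6.38298690e-01, -4.25987291e+01,
       -4.89471678e-02,  1.87476579e-02,  1.27656713e-04]), 'ee_pos': array([ 0.16408849, -0.6028    ,  0.3020256 ]), 'eef_rot': array([-1.79929780e+02,  5.99264579e-03,  1.52300121e+01]), 'contact_force': array([-0.40384834, -0.16387363,  0.26807222]), 'moment': array([-0.0025832 , -0.01370766, -0.00744192]), 'grasp_force': 0.0, 'finger_gap': 0.09380905354080149}
top (array([ 0.37331449, -0.00587713,  1.3390774 ]), array([ 0.14439831,  0.01805454, -0.9893673 ]))
top ramp 0.96 [245.6 195.1  93.   54.1] ((246.5, 194.5), (51.0, 95.0), 90.0)
top ramp 0.35 [147.2 217.1  21.5  15.7] ((145.5500030517578, 217.64999389648438), (23.900211334228516, 15.273507118225098), 8.130102157592773)
top sleeve 0.68 [325.8 214.7  27.   20.5] ((327.0538330078125, 212.46923828
[... 1576 characters left out ...]
 [240.3 158.9  20.3  24.3] ((243.1199951171875, 161.33999633789062), (12.600001335144043, 24.0), 36.869895935058594)
side keeper 0.49 [280.  204.6  15.7  33.4] ((279.5, 201.5), (33.0, 19.0), 90.0)
side keeper_post 0.69 [240.2 158.9  19.2  15.2] ((243.25, 161.25), (11.343429565429688, 22.5793399810791), 36.25383758544922)
side spare_sleeve 0.89 [279.5 204.6  13.3  34.2] ((279.5, 202.0), (32.0, 17.0), 90.0)
side staple_box 0.85 [268.3 185.1  29.4  26.8] ((268.6000061035156, 183.8000030517578), (20.23857307434082, 30.35786247253418), 71.56504821777344)
side oil_can 0.88 [165.7 131.9  20.   36.6] ((164.78631591796875, 131.8236541748047), (36.39484786987305, 15.266510963439941), 75.0685806274414)
```

View pics/ts.png

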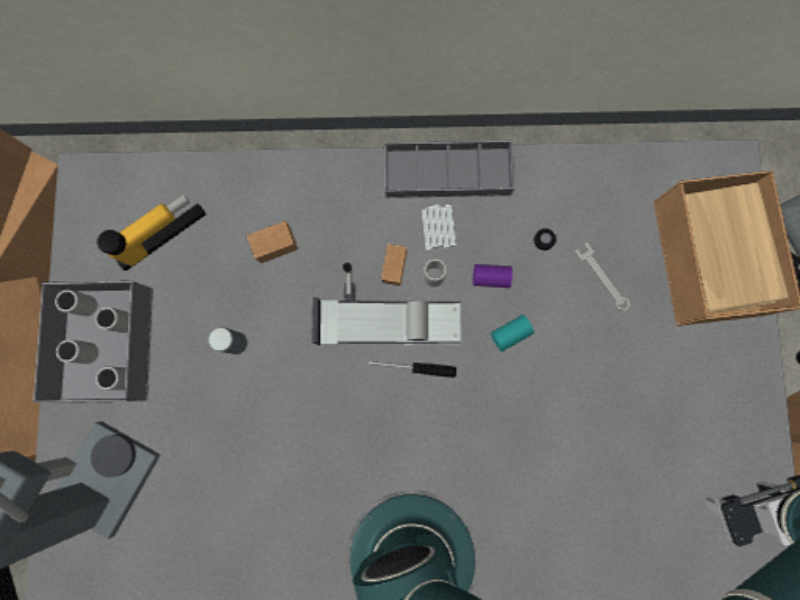

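View pics/side.png

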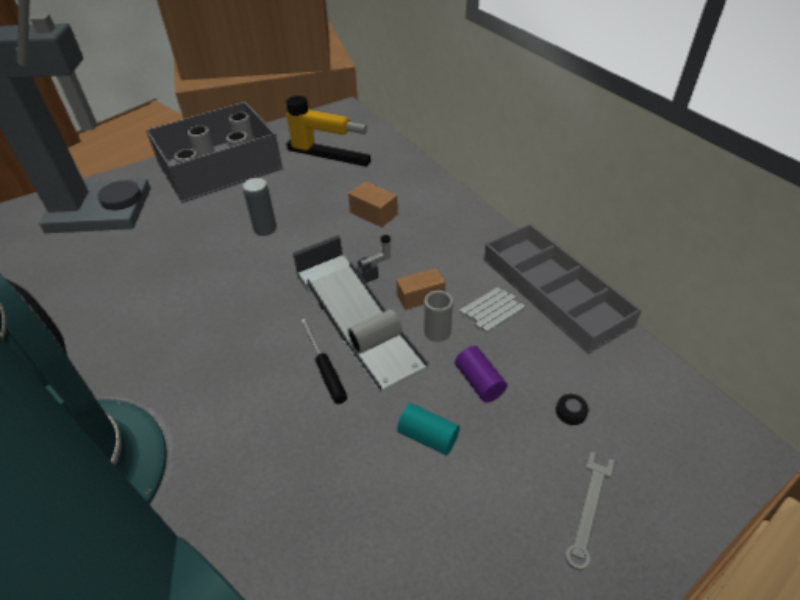

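Run:
```python
from h import *
t=eyes.get_image('top')
print(ray(t,(100,192))[1],ray(t,(256,100))[1], t['K'])
# coarse: ramp rect
r=nets.silhouettes('ramp',t)[0]['region'];ys,xs=np.nonzero(r)
b=cv2.boxPoints(cv2.minAreaRect(np.c_[xs,ys].astype(np.float32)))
for c in b: print(c,atz(t,c,0.02))
for l,uv,z in (('sleeve',(269,206.6),.03),('post',(222.5,171.5),.086),('spare',(278,174.5),.084)): print(l,atz(t,uv,z))
im=cv2.resize(t['image'][130:250,130:350],None,fx=3.6,fy=3.6,interpolation=cv2.INTER_CUBIC); save('topc.png',im)
```

```text
[ 0.15036973  0.43765908 -0.98288499] [ 0.38925539  0.01401474 -0.95342698] [[371.69664808   0.         257.79308687]
 [  0.         371.69664808 191.58827185]
 [  0.           0.           1.        ]]
[199. 168.] [0.65727637 0.22392746 0.02      ]
[294. 168.] [ 0.65124757 -0.12038696  0.02      ]
[294. 220.] [ 0.46339866 -0.1150589   0.02      ]
[199. 220.] [0.46856166 0.2222677  0.02      ]
sleeve [ 0.51143002 -0.02727156  0.03      ]
post [0.62936163 0.1312778  0.086     ]
spare [ 0.61596224 -0.05933595  0.084     ]
```

View pics/topc.png

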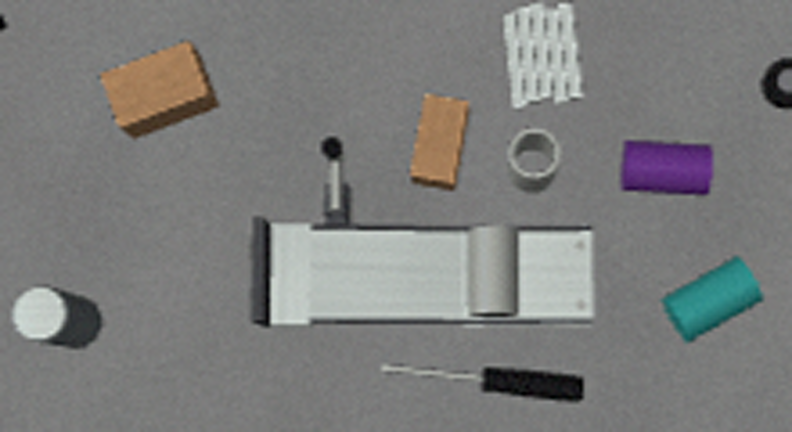

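Top view: the ramp runs uphill toward image-left (world +y). The sleeve is at about (268,205), the post disc at (222,171), and the spare sleeve stands beyond the run-in. I'm moving over the ramp for a closer look.

drive_tool --pt "0.06 -0.043 0 -9" --pt "0.12 -0.086 0 -18" --pt "0.18 -0.129 0 -27" --pt "0.24 -0.172 0 -36" --pt "0.3 -0.215 0 -45" --pt "0.36 -0.258 0 -54" --pt "0.42 -0.3 0 -63" --pt "0.48 -0.342 0 -72" --claw 0

```text
clock: 1.9
ee_pos: [0.4815, -0.2142, 0.303]
eef_rot: [180.0, 0.0, 87.5]
contact_force: [0.9, -1.9, -0.0]
finger_gap: 0.0471
grasp_force: 0.0
```

drive_tool --pt "0.03 0 0 -3" --pt "0.03 0 0 -3" --pt "0.03 0 0 -3"

```text
clock: 2.28
ee_pos: [0.4813, -0.1869, 0.3027]
eef_rot: [-180.0, 0.0, 90.1]
contact_force: [-0.2, -0.8, -0.6]
finger_gap: 0.0473
grasp_force: 0.0
```

Run:
```python
from h import *
o=sensors.get_obs();print(o['clock'],o['ee_pos'],o['eef_rot'],o['joints'],o['finger_gap'])
w=eyes.get_image('wrist');np.set_printoptions(precision=3,suppress=True)
print(ray(w,(256,192)),w['K'][0])
for l in ('ramp','sleeve','keeper','keeper_post'):
  for r in nets.silhouettes(l,w)[:2]:
    ys,xs=np.nonzero(r['region']);print(l,round(r['score'],2),r['rect'],cv2.minAreaRect(np.c_[xs,ys].astype(np.float32)))
save('w1.png',cv2.resize(w['image'],(800,600)))
np.save('w1.npy',w,allow_pickle=True)
```

```text
2.275 [ 0.48134746 -0.18689316  0.30267304] [-1.79983835e+02  2.83411783e-02  9.00985782e+01] [ 42.00936834  14.68110998 -28.19462258 107.03319621   7.96681186
  60.21337399  10.71992503] 0.04725622224588858
(array([ 0.481, -0.108,  0.385]), array([-0.005, -0.29 , -0.957])) [302.061   0.    257.889]
ramp 0.82 [288.6, 56.9, 85.5, 113.8] ((289.71630859375, 55.787776947021484), (86.49131774902344, 110.87116241455078), 0.5456576347351074)
sleeve 0.97 [263.9, 207.2, 61.8, 78.0] ((264.5964050292969, 207.4138946533203), (76.56004333496094, 41.068634033203125), 59.534454345703125)
sleeve 0.93 [296.1, 23.1, 87.1, 43.8] ((296.5, 21.5), (43.0, 87.0), 90.0)
keeper_post 0.75 [193.8, 51.6, 27.1, 103.2] ((195.22921752929688, 49.69218444824219), (24.449283599853516, 99.83119201660156), 4.666858196258545)
```

View pics/w1.png

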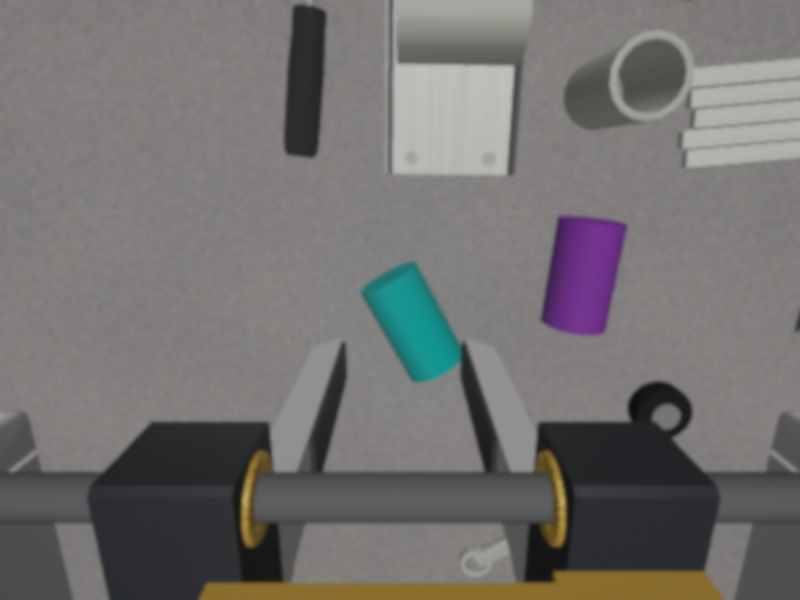

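The wrist picture shows the run-in's low end at about row 112, columns 250–328, with the sleeve's rear edge at row 41. I'll move on to get the whole ramp in view.

drive_tool --pt "0.06 0.02 -0.01 0" --pt "0.12 0.04 -0.02 0" --pt "0.18 0.06 -0.03 0" --pt "0.23 0.074 -0.03 0" --pt "0.247 0.074 -0.03 0" --pt "0.247 0.074 -0.03 0" --pt "0.247 0.074 -0.03 0"

```text
clock: 3.4
ee_pos: [0.5549, 0.0595, 0.3325]
eef_rot: [-180.0, 0.0, 90.1]
contact_force: [-0.5, -0.1, -0.1]
finger_gap: 0.0473
grasp_force: 0.0
```

Run:
```python
from h import *
o=sensors.get_obs();print(o['clock'],o['ee_pos'],o['eef_rot'],o['finger_gap'])
w=eyes.get_image('wrist');np.set_printoptions(precision=4,suppress=True)
for l in ('ramp','sleeve','keeper','keeper_post'):
  for r in nets.silhouettes(l,w)[:2]:
    ys,xs=np.nonzero(r['region']);print(l,round(r['score'],2),r['rect'],cv2.minAreaRect(np.c_[xs,ys].astype(np.float32)))
save('w2.png',cv2.resize(w['image'],(800,600),interpolation=cv2.INTER_CUBIC))
np.save('w2.npy',w,allow_pickle=True)
```

```text
3.4 [0.55493423 0.05948928 0.33248637] [-1.79978849e+02  3.95800233e-02  9.00988821e+01] 0.04726831009611931
ramp 0.92 [259.8, 155.4, 165.1, 255.0] ((268.92999267578125, 147.98997497558594), (258.9997253417969, 157.13597106933594), 83.50922393798828)
sleeve 0.72 [219.4, 353.9, 49.9, 36.6] ((218.5126953125, 352.226318359375), (52.95874786376953, 33.543739318847656), 54.782405853271484)
sleeve 0.67 [229.8, 223.1, 66.3, 37.1] ((229.64483642578125, 222.1548309326172), (65.46365356445312, 36.44642639160156), 1.9091522693634033)
keeper_post 0.6 [310.8, 107.0, 68.8, 20.8] ((311.0, 106.5), (19.0, 64.0), 90.0)
```

View pics/w2.png

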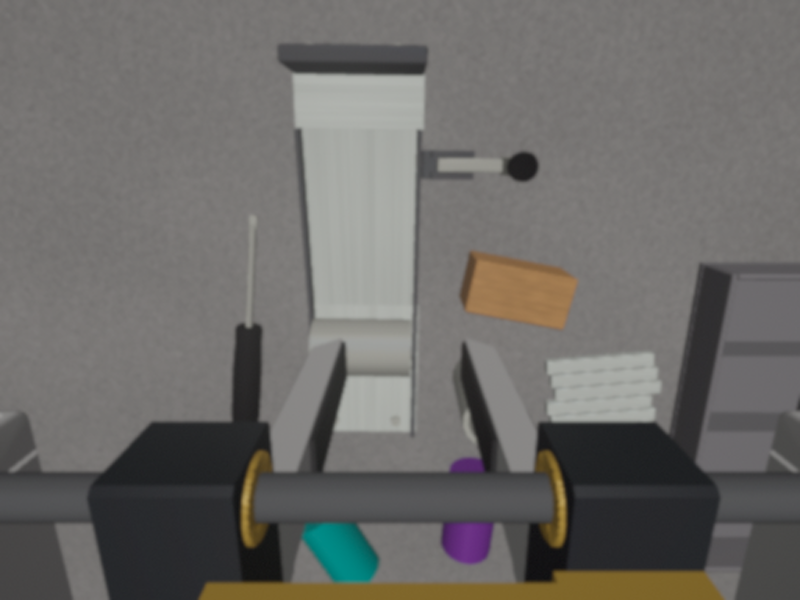

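```bash
cat > fit.py <<'E'
from h import *
from scipy.optimize import least_squares
np.set_printoptions(precision=4,suppress=True)
w1=np.load('w1.npy',allow_pickle=True).item();w2=np.load('w2.npy',allow_pickle=True).item();t=eyes.get_image('top')
s=1/1.5625
O=[(w2,(278*s,45*s),(201,50,70)),(w2,(427*s,46*s),(201,-50,70)),(w2,(413*s,434*s),(-130,-50,10)),(w2,(522*s,166*s),(124,None,86)),
(w1,(391*s,174*s),(-130,50,8)),(w1,(515*s,176*s),(-130,-50,8)),
(t,(130+593/3.6,130+228/3.6),(-130,-50,15)),(t,(130+594/3.6,130+323/3.6),(-130,50,10)),(t,(130+332/3.6,130+148/3.6),(124,None,86)),(t,(130+254/3.6,130+217/3.6),(201,-50,70))]
def W(q,p):
    c,sn=np.cos(q[2]),np.sin(q[2]);x,y,z=p
    if y is None:y=-117+q[3]*1000
    return np.array([q[0]+(c*x-sn*y)/1e3,q[1]+(sn*x+c*y)/1e3,z/1e3])
f=lambda q:np.concatenate([proj(p,W(q,X))[0]-uv for p,uv,X in O]+[[300*(q[3]-.006)]])
r=least_squares(f,[.56,.02,1.57,.006],loss='soft_l1');q=r.x
print(q,np.degrees(q[2]));print(f(q)[:-1].reshape(-1,2))
# sleeve: silhouette tangents in w2
def sl(p,rows,col,Z=30):
    out=[]
    for v in rows:
        out.append(ray(p,(col,v)))
    u=np.array([np.cos(q[2]),np.sin(q[2])])
    # bisector of the two tangent rays in the ramp xz plane
    ds=[np.array([d[:2]@u,d[2]]) for c,d in out];ds=[d/np.linalg.norm(d) for d in ds];b=ds[0]+ds[1]
    c=out[0][0];cx=(c[:2]-q[:2])@u
    h=.5*np.arccos(ds[0]@ds[1]);L=.025/np.sin(h);b/=np.linalg.norm(b)
    print('sleeve x at z30',cx+b[0]/b[1]*(Z/1e3-c[2]),'from size x,z',cx+b[0]*L,c[2]+b[1]*L)
sl(w2,(318*s,375*s),360*s)
R=nets.silhouettes('sleeve',t)
for i in R:
    if abs(i['rect'][0]-268)<8: print(i['rect']); m=i['region'];ys,xs=np.nonzero(m);print(xs.min(),xs.max(),ys.min(),ys.max())
c=atz(w2,(360*s,346*s),.03)
for n,X in (('start',(-68,0,14)),):
    print(W(q,X))
np.save('q.npy',q)
E
python3 fit.py
```

```text
[0.5188 0.0095 1.5622 0.003 ] 89.50565644239028
[[-1.13   -0.7964]
 [ 0.5176 -0.3294]
 [ 2.1027  0.5049]
 [-0.4601  1.0198]
 [-3.1121  0.2995]
 [ 0.1015 -0.1056]
 [-0.0374 -2.2801]
 [ 0.1298 -0.758 ]
 [-0.0938 -0.8953]
 [-0.2754 -0.8074]]
sleeve x at z30 -0.029551267718994023 from size x,z -0.031253194414311264 0.025889000741323276
[ 0.5182 -0.0585  0.014 ]
```

Ramp pose is fitted: origin about (0.519, 0.010), yaw 89.5°. The sleeve centre is at ramp x ≈ -30 mm. Next I go behind it and descend.

drive_tool --pt "-0.06 -0.018 0.03 0.3" --pt "-0.11 -0.034 0.06 0.6" --pt "-0.126 -0.037 0.08 0.6" --pt "-0.126 -0.037 0.12 0.6" --pt "-0.126 -0.037 0.16 0.6" --pt "-0.126 -0.037 0.16 0.6" --pt "-0.126 -0.037 0.16 0.6" --claw -0.25

```text
clock: 4.62
ee_pos: [0.5191, -0.0646, 0.174]
eef_rot: [179.9, 0.0, 89.6]
contact_force: [-0.9, -0.8, 1.0]
finger_gap: 0.0351
grasp_force: 0.0
```

Run:
```python
from h import *
o=sensors.get_obs();print(o['clock'],o['ee_pos'],o['eef_rot'],o['finger_gap'])
w=eyes.get_image('wrist');p=eyes.get_image('side')
a=cv2.resize(w['image'],(400,300));b=cv2.resize(p['image'][140:290,160:360],(400,300),interpolation=cv2.INTER_CUBIC)
save('c3.png',np.hstack([a,b]))
```

```text
4.625 [ 0.51906473 -0.06461316  0.17401662] [1.79933239e+02 1.43954064e-03 8.96374405e+01] 0.03511392596479079
```

View pics/c3.png

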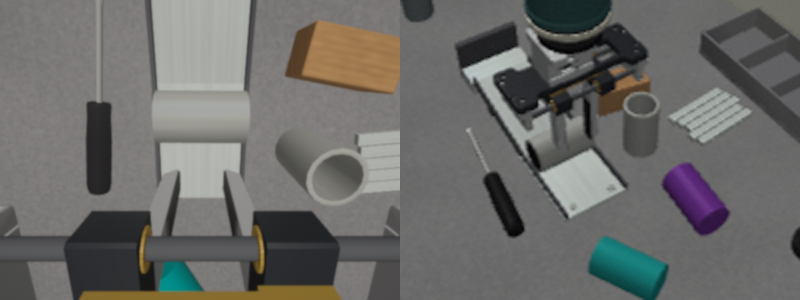

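Left (wrist): the fingertips are centred in the channel behind the sleeve. Descending, then pushing gently until contact.

drive_tool --pt "-0.004 -0.002 0.03 0" --pt "-0.004 -0.002 0.05 0" --pt "-0.004 -0.002 0.062 0" --pt "-0.004 -0.002 0.062 0" --pt "-0.004 -0.002 0.062 0"

```text
clock: 5.35
ee_pos: [0.517, -0.0686, 0.1116]
eef_rot: [179.9, 0.0, 89.6]
contact_force: [1.0, -0.6, 0.5]
finger_gap: 0.035
grasp_force: 0.0
```

drive_tool --pt "0.001 0 0 0" --pt "0.003 0 0 0" --pt "0.005 0 0 0" --pt "0.007 0 0 0" --pt "0.009 0 0 0" --pt "0.011 0 0 0" --pt "0.012 0 0 0" --pt "0.013 0 0 0"

```text
clock: 6.35
ee_pos: [0.5165, -0.0556, 0.1106]
eef_rot: [-180.0, -0.0, 89.6]
contact_force: [0.9, 0.6, -0.4]
finger_gap: 0.035
grasp_force: 0.0
```

```bash
cat > look.py <<'E'
from h import *
import sys
from cell import sensors
q=np.load('q.npy')
o=sensors.get_obs();u=np.array([np.cos(q[2]),np.sin(q[2])]);n=np.array([-u[1],u[0]])
d=o['ee_pos'][:2]-q[:2];print('clock',o['clock'],'tcp ramp x,y',d@u,d@n,'z',o['ee_pos'][2],'F',o['contact_force'],'yaw',o['eef_rot'][2])
w=eyes.get_image('wrist')
for r in nets.silhouettes('sleeve',w)[:3]: print(round(r['score'],2),np.round(r['rect'],1))
if len(sys.argv)>1: save(sys.argv[1],w['image'])
E
python3 look.py w4.png
```

```text
clock 6.35 tcp ramp x,y -0.06520702509231087 0.001767174411148273 z 0.11063836265480646 F [ 0.93273549  0.57914839 -0.40810288] yaw 89.62469059781483
0.71 [262.  183.4 177.7  92.8]
0.62 [440.1 366.4  28.4  34.8]
0.37 [262.9 151.4 197.1 302.8]
```

View pics/w4.png

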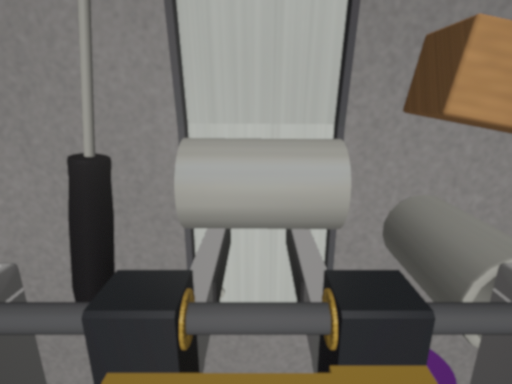

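Sleeve is square in the channel (rows 139–229, columns 176–350) and the fingertips are almost at its back. Pushing slowly and continuously now.

drive_tool --pt "0.001 0 0 0" --pt "0.002 0 0 0" --pt "0.004 0 0 0" --pt "0.006 0 0 0" --pt "0.008 0 0 0" --pt "0.01 0 0 0" --pt "0.012 0 0 0" --pt "0.014 0 0 0"

```text
clock: 7.45
ee_pos: [0.5166, -0.0415, 0.1107]
eef_rot: [-180.0, -0.0, 89.6]
contact_force: [1.0, 0.2, -1.0]
finger_gap: 0.0352
grasp_force: 0.1
```

drive_tool --pt "0.0025 0 0 0" --pt "0.005 0 0 0" --pt "0.0075 0 0 0" --pt "0.01 0 0 0" --pt "0.0125 0 0 0" --pt "0.015 0 0 0" --pt "0.0175 0 0 0" --pt "0.02 0 -0.0005 0"

```text
clock: 8.45
ee_pos: [0.5167, -0.0217, 0.1112]
eef_rot: [-180.0, 0.0, 89.6]
contact_force: [0.4, -1.0, 1.1]
finger_gap: 0.035
grasp_force: 0.6
```

drive_tool --pt "0.0025 0 -0.0004 0" --pt "0.005 0 -0.0007 0" --pt "0.0075 0 -0.0011 0" --pt "0.01 0 -0.0015 0" --pt "0.0125 0 -0.0019 0" --pt "0.015 0 -0.0023 0" --pt "0.0175 0 -0.0026 0" --pt "0.02 0 -0.003 0"

```text
clock: 9.45
ee_pos: [0.5168, -0.0015, 0.1141]
eef_rot: [-180.0, -0.0, 89.6]
contact_force: [0.7, -1.3, 0.7]
finger_gap: 0.0353
grasp_force: 0.6
```

```bash
python3 look.py w5.png
```

```text
clock 9.45 tcp ramp x,y -0.011075301916174127 0.0019140698101577762 z 0.11414834479352794 F [ 0.67596494 -1.27111264  0.66803975] yaw 89.62728747219744
0.68 [263.4 186.2 175.6  95.2]
```

View pics/w5.png

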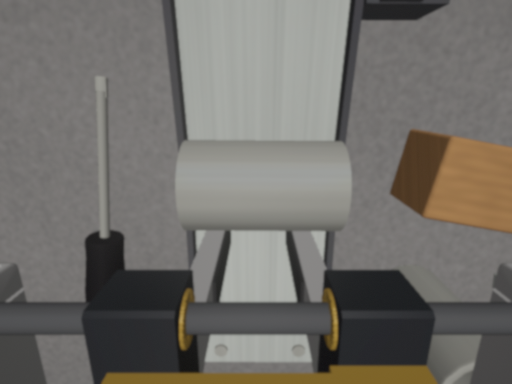

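Sleeve sits square against the fingers, now on the slope. Continuing.

drive_tool --pt "0.003 0 -0.0004 0" --pt "0.006 0 -0.0009 0" --pt "0.009 0 -0.0013 0" --pt "0.012 0 -0.0018 0" --pt "0.015 0 -0.0022 0" --pt "0.018 0 -0.0027 0" --pt "0.021 0 -0.0031 0" --pt "0.024 0 -0.0036 0"

```text
clock: 10.55
ee_pos: [0.517, 0.0225, 0.1178]
eef_rot: [-180.0, -0.0, 89.6]
contact_force: [0.4, -0.9, 0.6]
finger_gap: 0.0354
grasp_force: 0.7
```

drive_tool --pt "0.003 0 -0.0004 0" --pt "0.006 0 -0.0009 0" --pt "0.009 0 -0.0013 0" --pt "0.012 0 -0.0018 0" --pt "0.015 0 -0.0022 0" --pt "0.018 0 -0.0027 0" --pt "0.021 0 -0.0031 0" --pt "0.024 0 -0.0036 0"

```text
clock: 11.55
ee_pos: [0.5172, 0.0465, 0.1214]
eef_rot: [-180.0, -0.0, 89.6]
contact_force: [0.2, -1.3, 1.0]
finger_gap: 0.0356
grasp_force: 0.7
```

drive_tool --pt "0.003 0 -0.0004 0" --pt "0.006 0 -0.0009 0" --pt "0.009 0 -0.0013 0" --pt "0.012 0 -0.0018 0" --pt "0.015 0 -0.0022 0" --pt "0.018 0 -0.0027 0" --pt "0.021 0 -0.0031 0" --pt "0.024 0 -0.0036 0"

```text
clock: 12.55
ee_pos: [0.5173, 0.0705, 0.125]
eef_rot: [-180.0, -0.0, 89.6]
contact_force: [0.2, -1.1, 0.8]
finger_gap: 0.0353
grasp_force: 0.7
```

drive_tool --pt "0.003 0 -0.0004 0" --pt "0.006 0 -0.0009 0" --pt "0.009 0 -0.0013 0" --pt "0.012 0 -0.0018 0" --pt "0.015 0 -0.0022 0" --pt "0.018 0 -0.0027 0" --pt "0.021 0 -0.0031 0" --pt "0.024 0 -0.0036 0"

```text
clock: 13.55
ee_pos: [0.5175, 0.0945, 0.1286]
eef_rot: [-180.0, -0.0, 89.6]
contact_force: [0.3, -0.6, 0.9]
finger_gap: 0.0353
grasp_force: 0.7
```

drive_tool --pt "0.0025 0 -0.0004 0" --pt "0.005 0 -0.0008 0" --pt "0.0075 0 -0.0012 0" --pt "0.01 0 -0.0015 0" --pt "0.012 0 -0.0018 0" --pt "0.014 0 -0.0021 0" --pt "0.016 0 -0.0024 0" --pt "0.018 0 -0.0027 0"

```text
clock: 14.55
ee_pos: [0.5176, 0.1124, 0.1313]
eef_rot: [-180.0, -0.0, 89.6]
contact_force: [-1.2, -1.4, 1.0]
finger_gap: 0.0352
grasp_force: 0.7
```

```bash
python3 look.py w6.png
```

```text
clock 14.55 tcp ramp x,y 0.10288214415522272 0.0021344108137452142 z 0.13126208170249976 F [-1.16612664 -1.36590669  1.00176076] yaw 89.62803175473914
0.85 [265.9 188.5 178.2  91.8]
```

View pics/w6.png

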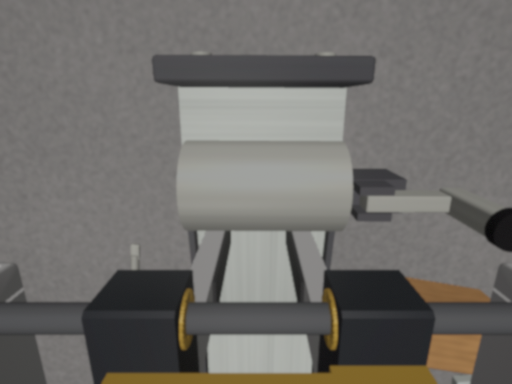

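Sleeve is near the slope's top edge, with the stop plate at rows 57–86. Easing it in.

drive_tool --pt "0.0015 0 -0.0002 0" --pt "0.003 0 -0.0005 0" --pt "0.0045 0 -0.0007 0" --pt "0.006 0 -0.0009 0" --pt "0.0075 0 -0.0011 0" --pt "0.009 0 -0.0014 0" --pt "0.0105 0 -0.0016 0" --pt "0.012 0 -0.0016 0"

```text
clock: 15.65
ee_pos: [0.5176, 0.1245, 0.1328]
eef_rot: [-180.0, -0.0, 89.6]
contact_force: [-0.6, -0.4, 0.4]
finger_gap: 0.0352
grasp_force: 0.3
```

drive_tool --pt "0.002 0 0 0" --pt "0.004 0 0 0" --pt "0.006 0 0 0" --pt "0.008 0 0 0" --pt "0.01 0 0 0" --pt "0.012 0 0 0" --pt "0.013 0 0 0" --pt "0.014 0 0 0"

```text
clock: 16.65
ee_pos: [0.5178, 0.1383, 0.1328]
eef_rot: [-180.0, -0.0, 89.6]
contact_force: [-0.0, -1.0, 0.1]
finger_gap: 0.0352
grasp_force: 0.0
```

```bash
python3 look.py
python3 - <<'E'
from h import *
w=eyes.get_image('wrist');p=eyes.get_image('side')
save('c7.png',np.hstack([cv2.resize(w['image'],(400,300)),cv2.resize(p['image'][120:240,160:320],(400,300),interpolation=cv2.INTER_CUBIC)]))
E
```

```text
clock 16.65 tcp ramp x,y 0.12876656310068202 0.002194509973482654 z 0.13284043532968862 F [-0.01705323 -0.98094559  0.07838235] yaw 89.62500656789078
0.75 [264.  184.3 172.8  84. ]
```

View pics/c7.png

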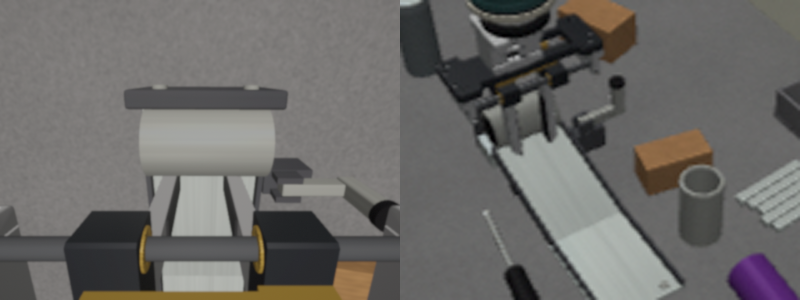

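Sleeve has dropped in against the stop plate. Backing off, rising, closing the fingers and going out beyond the post.

drive_tool --pt "-0.008 0 0 0" --pt "-0.02 0 0 0" --pt "-0.025 0 -0.03 0" --pt "-0.025 0 -0.07 0" --pt "-0.025 0 -0.1 0" --pt "-0.025 0 -0.1 0" --pt "-0.025 0 -0.1 0"

```text
clock: 17.73
ee_pos: [0.5174, 0.1125, 0.2323]
eef_rot: [-180.0, 0.0, 89.6]
contact_force: [-0.2, -0.3, -1.0]
finger_gap: 0.0353
grasp_force: 0.0
```

drive_tool --pt "0.005 0.04 0 0" --pt "0.012 0.08 0 0" --pt "0.02 0.12 0 0" --pt "0.02 0.15 0 0" --pt "0.02 0.155 0 0" --pt "0.02 0.155 0 0" --pt "0.02 0.155 0 0" --claw -1

```text
clock: 18.6
ee_pos: [0.672, 0.1323, 0.2326]
eef_rot: [-180.0, 0.0, 89.7]
contact_force: [0.1, 0.2, -0.1]
finger_gap: 0.0004
grasp_force: 0.0
```

Run:
```python
from h import *
q=np.load('q.npy');u=np.array([np.cos(q[2]),np.sin(q[2])]);n=np.array([-u[1],u[0]])
R=lambda X:((X[:2]-q[:2])@u,(X[:2]-q[:2])@n)
o=sensors.get_obs();print(o['clock'],R(o['ee_pos']),o['ee_pos'],o['eef_rot'][2],o['finger_gap'])
for c in ('wrist','top','side'):
    p=eyes.get_image(c)
    for l in ('keeper_post','sleeve'):
        for r in nets.silhouettes(l,p)[:3]:
            ys,xs=np.nonzero(r['region']);a=np.round(r['rect'],1)
            print(c,l,round(r['score'],2),a,'@z50',np.round(R(atz(p,a[:2],.05)),4))
    # black disc: dark blob near expected
    e=proj(p,np.r_[q[:2]+.124*u-.114*n,.086])[0]
    g=cv2.cvtColor(p['image'],cv2.COLOR_RGB2GRAY);m=(g<45).astype(np.uint8)
    k,L,S,C=cv2.connectedComponentsWithStats(m)
    for i in range(1,k):
        if np.hypot(*(C[i]-e))<25 and S[i,4]>5: print(c,'disc',C[i],S[i],'exp',e,R(atz(p,C[i],.086)))
```

```text
18.6 (np.float64(0.12407131761412628), np.float64(-0.1520593397897634)) [0.67195896 0.13229952 0.23264758] 89.65040818013755 0.00043446571622688925
wrist keeper_post 0.8 [192.6 195.9  70.9  37.2] @z50 [ 0.1195 -0.0915]
wrist sleeve 0.57 [ 80.2 145.8 130.1  56.1] @z50 [0.1653 0.0044]
top sleeve 0.77 [211.4 205.7  12.2  26.6] @z50 [0.1645 0.0046]
top sleeve 0.73 [313.2 175.2  23.3  14.8] @z50 [-0.1932 -0.1007]
top sleeve 0.7 [326.1 215.   24.6  14.6] @z50 [-0.234   0.0399]
side sleeve 0.91 [206.9 167.3  30.6  25. ] @z50 [0.1645 0.0034]
side sleeve 0.87 [305.1 239.7  31.6  38.3] @z50 [-0.2156 -0.0847]
side sleeve 0.58 [276.  273.4  39.6  31.5] @z50 [-0.2572  0.0315]
side disc [246.2173913  152.91304348] [244 151   6   5  23] exp [246.14380566 152.00666346] (np.float64(0.1201875389233789), np.float64(-0.11200801932684912))
side disc [235.47 174.29] [229 168  13  13 100] exp [246.14380566 152.00666346] (np.float64(0.05518713007181624), np.float64(-0.03797140583701754))
```

Sleeve measures at ramp x ≈ 0.1645 from all three cameras, so it is seated. The post is where expected. Descending and pushing.

drive_tool --pt "0 0 0.03 0" --pt "0 0 0.06 0" --pt "0 0 0.08 0" --pt "0 0 0.085 0" --pt "0 0 0.085 0" --pt "0 0 0.085 0"

```text
clock: 19.8
ee_pos: [0.6732, 0.1325, 0.1489]
eef_rot: [179.9, -0.0, 89.6]
contact_force: [-0.5, -0.4, -0.1]
finger_gap: 0.0008
grasp_force: 0.0
```

drive_tool --pt "0 -0.002 0 0" --pt "0 -0.005 0 0" --pt "0 -0.009 0 0" --pt "0 -0.013 0 0" --pt "0 -0.017 0 0" --pt "0 -0.021 0 0" --pt "0 -0.025 0 0" --pt "0 -0.029 0 0"

```text
clock: 20.8
ee_pos: [0.6435, 0.1326, 0.1479]
eef_rot: [180.0, -0.0, 89.6]
contact_force: [1.9, 0.8, -0.8]
finger_gap: 0.0001
grasp_force: 1.1
```

drive_tool --pt "0 -0.004 0 0" --pt "0 -0.008 0 0" --pt "0 -0.012 0 0" --pt "0 -0.016 0 0" --pt "0 -0.02 0 0" --pt "0 -0.024 0 0" --pt "0 -0.028 0 0" --pt "0 -0.03 0 0"

```text
clock: 21.8
ee_pos: [0.6135, 0.1328, 0.1479]
eef_rot: [-180.0, -0.0, 89.6]
contact_force: [2.5, 1.4, -0.8]
finger_gap: 0.0005
grasp_force: 1.1
```

In contact at about 2 N. Continuing to the end stop, watching the force.

drive_tool --pt "0 -0.002 0 0" --pt "0 -0.004 0 0" --pt "0 -0.006 0 0" --pt "0 -0.008 0 0" --pt "0 -0.009 0 0" --pt "0 -0.01 0 0" --pt "0 -0.011 0 0" --pt "0 -0.012 0 0"

```text
clock: 22.8
ee_pos: [0.6017, 0.1327, 0.1479]
eef_rot: [-180.0, -0.0, 89.6]
contact_force: [2.0, 1.4, 0.5]
finger_gap: 0.0004
grasp_force: 1.0
```

drive_tool --pt "0 -0.0005 0 0" --pt "0 -0.001 0 0" --pt "0 -0.0015 0 0" --pt "0 -0.002 0 0"

```text
clock: 23.3
ee_pos: [0.5997, 0.1328, 0.1479]
eef_rot: [-180.0, -0.0, 89.6]
contact_force: [1.2, 1.7, 1.2]
finger_gap: 0.0005
grasp_force: 1.0
```

drive_tool --pt "0 -0.0005 0 0" --pt "0 -0.001 0 0" --pt "0 -0.0015 0 0" --pt "0 -0.002 0 0"

```text
clock: 23.8
ee_pos: [0.5977, 0.1328, 0.1479]
eef_rot: [-180.0, -0.0, 89.6]
contact_force: [1.5, 2.1, -0.4]
finger_gap: 0.0006
grasp_force: 1.0
```

drive_tool --pt "0 -0.0005 0 0" --pt "0 -0.001 0 0" --pt "0 -0.0015 0 0" --pt "0 -0.002 0 0"

```text
clock: 24.3
ee_pos: [0.5962, 0.1328, 0.148]
eef_rot: [179.9, -0.0, 89.6]
contact_force: [8.3, 1.8, -3.8]
finger_gap: 0.0001
grasp_force: 4.0
```

drive_tool --pt "0 -0.0005 0 0" --pt "0 -0.001 0 0" --pt "0 -0.001 0 0"

```text
clock: 24.68
ee_pos: [0.596, 0.1327, 0.1481]
eef_rot: [179.8, -0.0, 89.6]
contact_force: [13.8, 3.4, -7.2]
finger_gap: 0.0005
grasp_force: 6.5
```

drive_tool --pt "0 0.005 0 0" --pt "0 0.02 0 0" --pt "0 0.04 0 0" --pt "0 0.05 -0.03 0" --pt "0 0.05 -0.08 0" --pt "0 0.05 -0.1 0" --pt "0 0.05 -0.1 0"

```text
clock: 25.55
ee_pos: [0.6449, 0.1324, 0.2487]
eef_rot: [179.9, 0.0, 89.6]
contact_force: [-0.1, 0.6, -0.7]
finger_gap: 0.0007
grasp_force: 0.0
```

Run:
```python
from h import *
q=np.load('q.npy');u=np.array([np.cos(q[2]),np.sin(q[2])]);n=np.array([-u[1],u[0]])
R=lambda X:((X[:2]-q[:2])@u,(X[:2]-q[:2])@n)
o=sensors.get_obs();print(o['clock'],R(o['ee_pos']))
for c in ('wrist','top','side'):
    p=eyes.get_image(c)
    for l in ('keeper_post','sleeve'):
        for r in nets.silhouettes(l,p)[:1]:
            a=np.round(r['rect'],1);print(c,l,round(r['score'],2),a,'@z50',np.round(R(atz(p,a[:2],.05)),4))
    e=proj(p,np.r_[q[:2]+.124*u-.057*n,.086])[0]
    g=cv2.cvtColor(p['image'],cv2.COLOR_RGB2GRAY)
    k,L,S,C=cv2.connectedComponentsWithStats((g<50).astype(np.uint8))
    for i in range(1,k):
        if np.hypot(*(C[i]-e))<12 and S[i,4]>5: print(c,'disc',C[i],S[i],'exp',e,np.round(R(atz(p,C[i],.086)),4))
```

```text
25.55 (np.float64(0.12393450780482043), np.float64(-0.12497765747309598))
wrist keeper_post 0.78 [162.7 189.3  69.3  36.2] @z50 [ 0.121  -0.0327]
wrist sleeve 0.86 [119.6 145.6 114.2  56.1] @z50 [0.1632 0.0037]
wrist disc [186.93333333 191.13333333] [184 188   6   7  15] exp [178.24843219 197.81108132] [ 0.1299 -0.0647]
top sleeve 0.72 [314.6 175.3  24.7  13.8] @z50 [-0.1981 -0.1003]
side keeper_post 0.55 [223.  169.1  20.   20.9] @z50 [ 0.1305 -0.0344]
side sleeve 0.92 [275.4 273.2  41.7  33. ] @z50 [-0.256   0.0324]
side disc [229.35714286 159.64285714] [227 157   6   6  28] exp [229.7157876  158.65710416] [ 0.1206 -0.0539]
```

Keeper reached its end stop (force rose to 14 N; the disc moved 58 mm), the sleeve is at ramp x ≈ 0.163, and the arm is clear.

```bash
python3 -c "from cell import hand_in; print(hand_in())"
```

```text
the job is handed in; nothing more can be done
None
```

The sleeve was pushed up the ramp and dropped into the seat against the stop plate (last measured at ramp x ≈ 163 mm). The keeper bar was then pushed to its end stop behind it, and the job was handed in at about 26 s.

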